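# Show the heated vial's base to the bottom-view camera

### The job

Swing the clear hood of the dry-bath heater all the way back, draw the one tall vial out of its block (leave the two short ones seated), and hold it over the upward-tilted inspection camera so that its glass base can be checked for cracks: base towards the lens and square to it, centred on the lens axis, 80 mm in front of the lens glass. Finish holding the vial still there in the gripper; do not touch the camera or disturb the other glassware and tools.

Things in the scene. Friction and masses are not known exactly. Their poses are not given: they have to be found in the camera images.
- dry_bath: white heater, 136 x 186 mm, fixed; origin on the worktop under the block's middle; -x is its front (sloping panel, robot side), +x its hinge side. Its aluminium block, 60 x 150 mm, top 75 mm up, has two rows (x = -14, +14 mm) of five wells (y = -56, -28, 0, 28, 56 mm), 23 mm wide, 17 deep. Front-row wells y = -56, 0, 56 hold one tall vial and two short ones, in any order
- hood (a joint): clear hood over the block (box without floor, 96 deep, 178 wide, 42 mm high, 3 mm walls), hinged along its back: 0 rad shut, grows as the front swings up and back, stop at 1.85 (leaning back, all of it behind the hinge). Stiff hinge: it stays where it is left; 2 to 3 N at the grip moves it. May start a little ajar
- hood_hinge (a point): middle of the hood's hinge line, which runs along y of the dry bath; 56 mm behind its origin, 78 mm above the worktop
- hood_grip (a point): centre of the black grip bar at the hood's front, moving with it: bar 30 mm long (parallel to the hinge), 12 mm thick, 26 mm off the front wall on a 16 mm wide neck; when shut 124 mm before the hinge line and 20 mm above it. Pinched by its two ends (fingers closing along the hinge line) it turns between the fingers as the hood swings
- tall_vial: the tall sealed glass vial, black screw cap: 52 mm high, glass 21 mm in diameter up to about 38 mm, cap 16 mm in diameter from 40 mm up, about 20 g; origin in the middle of its base, z towards the cap. In the well its base is 58 mm above the worktop; 35 mm of it stand out of the block
- short_vial_1: short vial of the same sort, 34 mm high, 21 mm in diameter, 17 mm of it out of the block; origin in the middle of its base; leave it in its well
- short_vial_2: the second short vial, the same as short_vial_1
- camera: inspection camera (black lens in a 66 mm ring light, silver body), fixed on a dark stand with a 120 x 90 mm foot; origin in the middle of the lens's front glass, 128 mm above the worktop; z is the optical axis, out of the lens, 30 degrees from vertical, leaning roughly towards the robot. The vial's base belongs 80 mm out on this axis, vial axis along it, cap farther off
- beaker: small glass beaker, 56 mm wide, 72 mm high, origin in the middle of its base; bystander
- crucible: white porcelain crucible, 43 mm wide, 33 mm high, origin in the middle of its base; bystander
- tweezers: steel tweezers lying on the worktop, 127 mm long, 10 mm high, origin in the middle underneath; bystander
- vial_top (a point): middle of the top of the tall vial's cap, 52 mm from the vial's origin along its z
Things that resemble listed ones, but are neither listed nor needed, are in the scene too. Leave any red look-alike of the part that bears camera alone.

How it is judged:
By the outcome, as a careful person would: the job done as asked, in the order asked, and still so for the second after the job is handed in, while the arm keeps its last pose, push and grip.
It also fails if it takes over 58 s, if anything falls off the work surface, if the arm or the gripper's body presses on something with over 40 N, if the wrist force passes 120 N, or if a joint passes its speed limit or range.

### The arm

A 6-joint arm with a two-finger parallel gripper is mounted at the origin on a cart in front of the work surface, level with it; the furniture and walls round the work are solid. World frame = base frame: x ahead of the robot, y to its left, z up, the work surface at z = 0. Lengths are in m, angles in rad, forces in N, time in s.
With the tool pointing down it reaches from about 0.35 to 0.775 m from the base axis. Payload 7.3 kg.
Tool frame: the origin (TCP) lies where the fingers leave the gripper's body, on its centre line; the fingertips stand 66 mm ahead of it and the grasp point (between the pads) lies 47 mm ahead of it; z points along the fingers, y is the line along which they close (so a half turn about z gives the same grasp; the last joint's range is limited). The gripper opens to 92 mm and grips with 3 to 60 N. Pads are 19 mm wide; open, the fingers measure 130 mm over their backs; the gripper's body (75 mm by 190 mm) begins 47 mm behind the grasp point.
Start: joints at [-1.445, 0.342, 1.524, -0, 1.275, -0.146], TCP at [0.141, -0.506, 0.292] pointing down, gripper open.
Joint ranges: [-2.53, 2.53], [-0.77, 2.02], [0.04, 2.7], [-1, 4.14], [0.28, 2.66], [-3.11, 3.11]. Speed limits (rad/s): [2.57, 2.57, 3.14, 3.14, 3.14, 3.14].

### API

Orientations are given as [roll, pitch, yaw] about the fixed x, y, z axes, in that order (R = Rz(yaw) Ry(pitch) Rx(roll)).
In Python, from bench import status, optics, order gives the robot as it stands. The module is installed in compiled form; this text tells all that it offers.
- The arm moves only by the shell command python3 -m jog 'ROWS' [FORCE]. ROWS is JSON, one flat list of numbers, 7 for each row, row after row: the closure, from 0 (fully open) to 1 (shut), then the shift along the tool's x, y, z in cm, then the turn, a rotation vector about the tool's x, y, z in rad. In form: [gripper, tx, ty, tz, ax, ay, az, gripper, tx, ty, tz, ax, ay, az, ...]. A call has 1 to 10 rows; each row is the pose to reach, as a shift and turn from the pose commanded when the call began, along the tool's axes at that moment; what a row does not reach only later rows make up. A row lasts 1/10 s, in which the tool goes at most 50 mm and 8.59 degrees, less where a joint would pass 70% of its speed; a pose out of reach is approached as far as the arm can. A call with a gripper value outside its range is refused whole. The fingers move at their own pace and stop on an object; FORCE is the grip in N (left out, the last holds). Time passes only in rows, so rows that repeat a pose let the fingers close. It gives the time, the measured TCP pose, the force, the opening and the grip force at its end, in the units of the state.
- status.get_obs(): the state, without advancing time (a new reading comes with each control period).
- optics.snapshot(name): name is "scene" or "top"; returns (picture, depth): 480x640x3 uint8, blue, green, red; 480x640 float32, m along the optical axis (not along the pixel's ray), 0 where there is no reading.
- optics.camera_info(name): a dict with "fx", "fy", "cx", "cy" (pixels), "position" and "orientation" of the camera in the world. Camera axes: x right, y up, looking along -z (the intrinsics and any distortion apply to the point x, -y, -z); pixel columns grow to the right and rows downward; lengths in m; the calibration is good to about 2 mm. A picture is of the moment at which its call begins. camera_info takes no time and is no camera call.
- order.close_job(): hands the job in; it is judged then, once.
The state is a dict: "time_s": time; "q": joint angles; "joint_velocities": joint speeds; "tau": joint torques, N m; "tcp_pos": TCP position; "tool_rot": TCP orientation; "contact_force": force on the tool from outside, world axes, zero at the start; "moment": the same for the moment, N m; "finger_gap": finger opening in m; "grasp_force": force on a finger pad.
Only numpy, scipy, OpenCV 4.12 (cv2) and the standard library are available. Lean on these libraries where they do the work, as an engineer would, in place of code of your own. Each camera call takes 0.05 s, during which the arm holds its last target. There are 200 camera calls.

## Working session

There is one attempt and no reset: what is moved stays moved. The work goes in short steps, Python scripts to look and compute and a shell command to move; the robot and the scene stay as the last step left them, time stands still between calls to the robot, and variables do not carry over. Pictures are saved under pics/ and viewed, at most 10 in all, crops included, and the job is handed in when it is done.

```bash
mkdir -p pics
cat > h.py <<'E'
import numpy as np,cv2
from scipy.spatial.transform import Rotation as R
from bench import status,optics,order
def snap(n,f):
    p,d=optics.snapshot(n); cv2.imwrite(f'pics/{f}.png',p); np.save(f'pics/{f}.npy',d); return p,d
def cam(n):
    c=optics.camera_info(n); o=np.array(c['orientation'])
    M=R.from_euler('xyz',o).as_matrix() if o.shape==(3,) else (o if o.shape==(3,3) else R.from_quat(o).as_matrix())
    return c,M
def world(n,u,v,d=None,z=None):
    c,M=cam(n); r=M@np.array([(u-c['cx'])/c['fx'],-(v-c['cy'])/c['fy'],-1.]); p=np.array(c['position'])
    return p+r*(d if z is None else (z-p[2])/r[2])
def pix(n,P):
    c,M=cam(n); q=M.T@(np.array(P)-c['position']); return c['cx']+c['fx']*q[0]/-q[2], c['cy']-c['fy']*q[1]/-q[2]
E
python3 - <<'E'
from h import *
for n in('scene','top'):
    snap(n,n+'0'); print(optics.camera_info(n))
print(status.get_obs())
E
```

```text
{'fx': 532.3417277246439, 'fy': 532.3417277246439, 'cx': 313.6668661670009, 'cy': 245.40351468283856, 'position': array([-0.7132628 , -0.57730918,  0.74446714]), 'orientation': array([ 1.15025879, -0.02495589, -1.02309196])}
{'fx': 475.95870671494595, 'fy': 475.95870671494595, 'cx': 322.8079307286978, 'cy': 238.04919845145668, 'position': array([0.40649973, 0.1574065 , 1.51463038]), 'orientation': array([ 0.09377077, -0.01160871, -1.56394381])}
{'time_s': 0.1, 'q': array([-1.44501752e+00,  3.42672276e-01,  1.52489272e+00, -1.35518450e-06,
        1.27543849e+00, -1.45959952e-01]), 'joint_velocities': array([-0.00109393, -0.00202917, -0.00156038, -0.00201545, -0.00181252,
        0.00080746]), 'tau': array([ 1.35008308e-03, -4.32004595e+01, -2.44693887e+01,  7.18998467e-02,
        5.25565655e-02, -4.03497711e-05]), 'tcp_pos': array([ 0.14092063, -0.50545254,  0.29161447]), 'tool_rot': array([-3.14019663e+00, -2.03912870e-04,  2.71739011e-01]), 'contact_force': array([ 0.08843184, -1.27909582, -0.06499591]), 'moment': array([-0.02309525,  0.01549847,  0.02213335]), 'grasp_force': 0.0, 'finger_gap': 0.0918021018741064}
```

View pics/scene0.png

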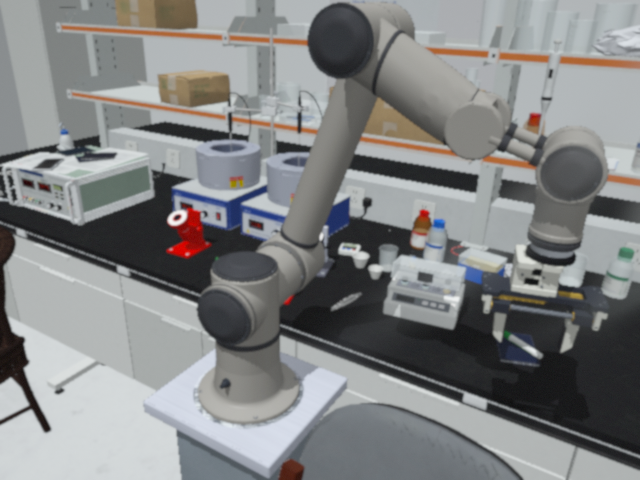

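View pics/top0.png

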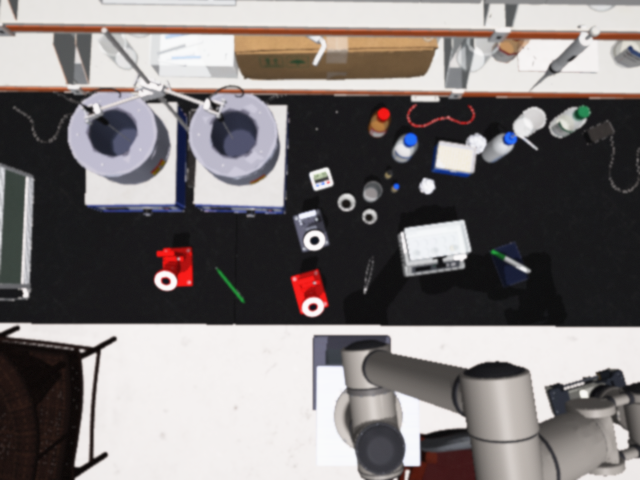

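The top view shows the dry bath at (435,248), with one silver/dark camera at (314,238) and two red look-alikes at (172,270) and (311,295). The non-red one fits the description. I'll confirm it in an enlarged crop.

Run:
```python
import cv2
p=cv2.imread('pics/top0.png')[170:320,285:485]; cv2.imwrite('pics/c1.png',cv2.resize(p,None,fx=4,fy=4,interpolation=cv2.INTER_CUBIC))
p=cv2.imread('pics/scene0.png')[225:345,310:480]; cv2.imwrite('pics/c2.png',cv2.resize(p,None,fx=4.7,fy=4.7,interpolation=cv2.INTER_CUBIC))
```

```text
(no output)
```

View pics/c1.png

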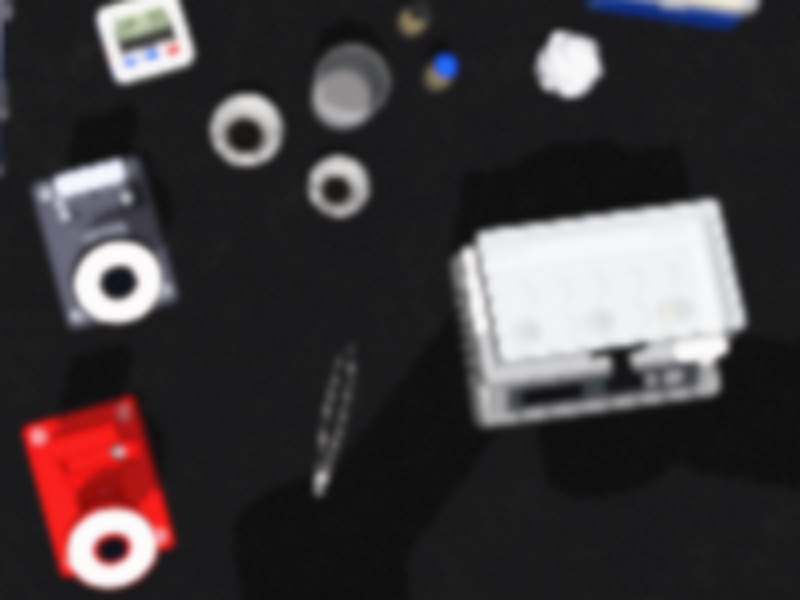

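View pics/c2.png

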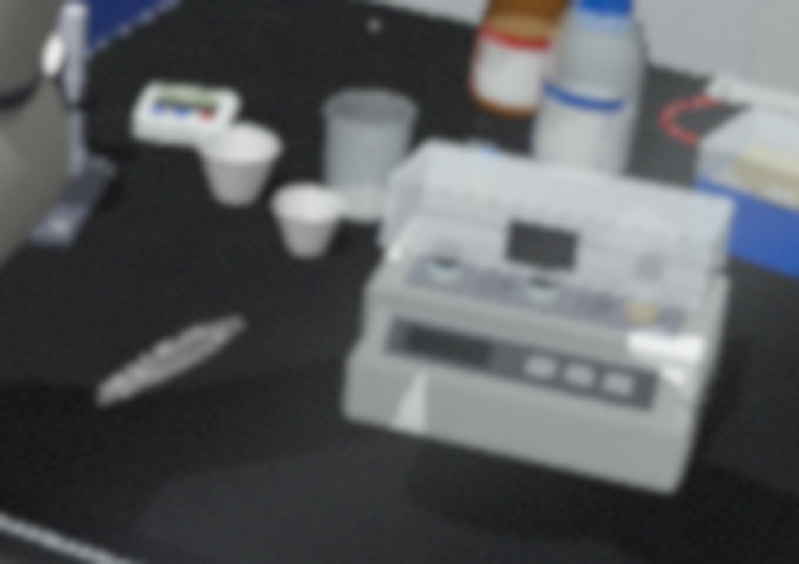

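```bash
cat >> h.py <<'E'
def cloud(n,d):
    c,M=cam(n); v,u=np.mgrid[0:480,0:640]
    X=np.stack([(u-c['cx'])/c['fx']*d,-(v-c['cy'])/c['fy']*d,-d],-1)
    return X@M.T+c['position']
E
python3 - <<'E'
from h import *
p=cv2.imread('pics/top0.png'); d=np.load('pics/top0.npy'); W=cloud('top',d)
m=np.zeros((480,640),bool); m[225:256,298:332]=1
w=m&(p.min(2)>150)&(d>0)&(W[...,2]>.08); P=W[w]; c=P.mean(0)
s=np.linalg.svd(P-c)[2][2]; s*=np.sign(s[2]); print('ring',c,s,np.degrees(np.arccos(s[2])),len(P),np.std((P-c)@s))
(u,v),ax,an=cv2.fitEllipse(cv2.findContours(w.astype('uint8'),0,1)[0][0]); print(u,v,ax,an,world('top',u,v,z=.128))
f=W[(d>0)&m&(W[...,2]>.005)&(W[...,2]<.03)]; 
m2=np.zeros((480,640),bool); m2[205:260,285:335]=1
foot=W[m2&(d>0)&(W[...,2]>.004)&(W[...,2]<.03)][:,:2].astype('float32'); print('foot',cv2.minAreaRect(foot),len(foot))
b=np.zeros((480,640),bool); b[210:285,390:480]=1
for lo,hi in((.01,.2),(.03,.06),(.06,.085),(.085,.11),(.11,.15),(.15,.2)):
    q=W[b&(d>0)&(W[...,2]>lo)&(W[...,2]<hi)]; print(lo,hi,len(q),cv2.minAreaRect(q[:,:2].astype('float32')) if len(q)>3 else '')
cv2.imwrite('pics/hm.png',cv2.resize(cv2.applyColorMap(np.clip(W[210:285,390:480,2]/.18*255,0,255).astype('uint8'),2),None,fx=8,fy=8,interpolation=0))
print((W[212:284:3,396:478:5,2]*1000).astype(int))
for n,(u,v) in dict(beaker=(285+345/4,170+100/4),cruc=(285+339/4,170+190/4)).items(): print(n,world('top',u,v,z=.03))
E
```

```text
ring [0.53100516 0.16818631 0.12857786] [-0.48966798 -0.15031338  0.85885456] 30.81178446051408 284 0.0026658904049655066
313.9136657714844 240.0613555908203 (19.247655868530273, 21.204708099365234) 71.0036849975586 [0.53090637 0.1681754  0.128     ]
foot ((0.5681509375572205, 0.1834746152162552), (0.17333681881427765, 0.15691989660263062), 0.43465593457221985) 602
0.01 0.2 3174 ((0.5324809551239014, -0.21357399225234985), (0.25902748107910156, 0.21003775298595428), 88.92920684814453)
0.03 0.06 470 ((0.5065004825592041, -0.19586384296417236), (0.1325433850288391, 0.18772220611572266), 8.271859169006348)
0.06 0.085 420 ((0.48224687576293945, -0.17843079566955566), (0.20955021679401398, 0.09752435982227325), 69.85028839111328)
0.085 0.11 80 ((0.49045345187187195, -0.17792800068855286), (0.19894437491893768, 0.08197995275259018), 70.06580352783203)
0.11 0.15 2155 ((0.5173324942588806, -0.19448187947273254), (0.12941625714302063, 0.17929263412952423), 8.465560913085938)
0.15 0.2 0 
[[  0   0   0  -4   2   0   0  -7   3   7  -1   5  -1  -2   3  -2   2]
 [  0  -3   1   5   5  -7  -2  -4  -
[... 985 characters left out ...]
39 129 123 134 104  72  82  75  -1  -3   2]
 [ -2  13  77 129 118 111 103  70  75 127  76  76  65  65   3   0   3]
 [  5   0  79  74  75  71  76  65  64 123  60  59  56  56  -4   0   2]
 [  3   0  74  63  61  61  65  60 124 132  57  53  53  48  -3  -2   7]
 [  1  -6  49  54  60  55  53  60  53  54  45  43  49  -3   1  -1  -3]
 [  3   1  41  53  50  48  42  46  45   1   3  -1   0   0   0   0   0]
 [  3  -3  53  42  33   2  -3   3   0   7   1   0   4   0  -2   0  -4]
 [ -1   2   1   4  -4   2  -2  -3   2   2   0   0   2   0  -1   0   1]
 [  0  -2  -2   0   0   1   1   5  -1   3   3   3  -2   0   3   2  -3]]
beaker [ 0.68426652 -0.01120495  0.03      ]
cruc [ 0.6124294  -0.00628166  0.03      ]
```

View pics/hm.png

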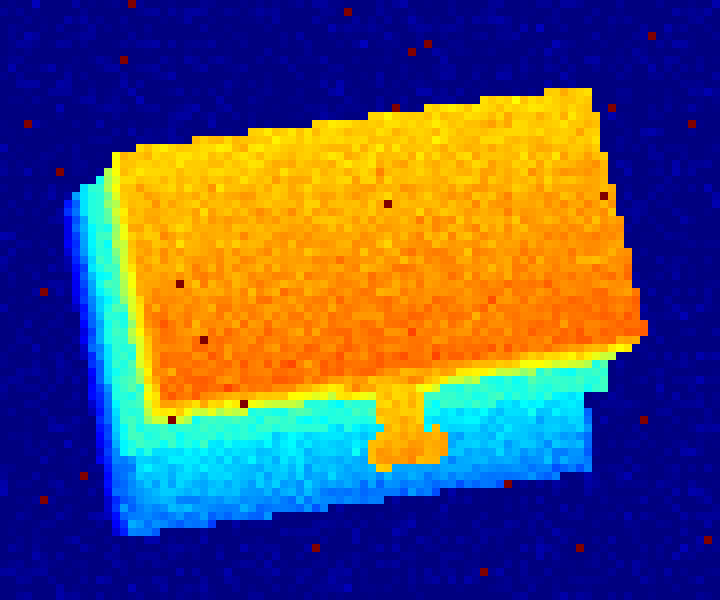

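The enlarged crop confirms the silver camera on the dark stand (ring at px 314,240) is the real one. The hood is ajar, with its grip bar at about px (441,266). The tall vial looks like the right-hand one, which I'll verify once the hood is open. Next I'll fit the bath frame and hood angle.

Run:
```python
from h import *
W=np.mean([cloud('top',np.load('pics/top0.npy'))],0)
S=W[210:285,390:480]; v,u=np.mgrid[0:75,0:90]; Z=S[...,2]
bar=(v>=53)&(v<=58)&(u>=46)&(u<=55)&(Z>.115)&(Z<.15); B=np.median(S[bar],0); print('bar top',S[bar].mean(0),bar.sum())
h=(Z>.112)&(Z<.155)&(v<50)
P=S[h]
A=np.c_[P[:,:2],np.ones(len(P))]; 
k=np.ones(len(P),bool)
for _ in range(6):
    c=np.linalg.lstsq(A[k],P[k,2],rcond=None)[0]; k=abs(A@c-P[:,2])<.007
g=c[:2]; print('slope angle',np.arctan(np.hypot(*g)),'uphill az',np.degrees(np.arctan2(*(-g[::-1]))),k.sum())
r=cv2.minAreaRect(P[k][:,:2].astype('float32')); print(r)
yaw=np.radians(8.5); ex=np.array([np.cos(yaw),np.sin(yaw)]); ey=np.array([-ex[1],ex[0]])
Q=P[k]; 
for nm,e in(('x',ex),('y',ey)): 
    t=Q[:,:2]@e; print(nm,np.percentile(t,[.3,1,50,99,99.7]))
a=np.arctan(np.hypot(*g))
t=Q[:,:2]@ex; print('bar x,y',B[:2]@ex,B[:2]@ey, 'z at back',Q[t>np.percentile(t,96),2].mean(),'front',Q[t<np.percentile(t,4),2].mean())
```

```text
bar top [ 0.4599243  -0.20170299  0.12756737] 46
slope angle 0.1916955794622965 uphill az 8.233000118087842 1928
((0.5321980118751526, -0.1924637258052826), (0.09941496700048447, 0.1789080947637558), 8.465559959411621)
x [0.45229707 0.45311465 0.49940431 0.54675338 0.54721995]
y [-0.35773921 -0.35639706 -0.26810045 -0.18102812 -0.18019129]
bar x,y 0.42592057670430983 -0.26663230621980016 z at back 0.12045492968312604 front 0.13736240941126585
```

```bash
python3 -m jog '[0,3,-1.5,0,0,0,0.01, 0,7.5,-4,0.5,0,0,0.03, 0,12,-6.5,1,0,0,0.05, 0,16.5,-9,1.5,0,0,0.06, 0,21,-11.5,2,0,0,0.08, 0,25.5,-14,2.5,0,0,0.09, 0,30,-16.5,3,0,0,0.1, 0,34.5,-18.5,3.5,0,0,0.12, 0,38,-20.3,4,0,0,0.1233, 0,38.78,-20.71,4,0,0,0.1233]'
python3 -m jog '[0,0,0,0,0,0,0,0,0,0,0,0,0,0]'
```

```text
time_s: 1.1
tcp_pos: [0.4613, -0.1985, 0.2511]
tool_rot: [-3.14, 0.0, 0.153]
contact_force: [-0.3, 0.5, -0.1]
finger_gap: 0.0917
grasp_force: 0.0
time_s: 1.3
tcp_pos: [0.4583, -0.2027, 0.252]
tool_rot: [3.142, 0.001, 0.149]
contact_force: [-0.1, -0.0, -0.3]
finger_gap: 0.0918
grasp_force: 0.0
```

```bash
python3 -m jog '[0,0,0,2,0,0,0,0,0,0,4,0,0,0,0,0,0,6,0,0,0,0,0,0,7.2,0,0,0,0,0,0,8,0,0,0,0.4,0,0,8.1,0,0,0,0.4,0,0,8.1,0,0,0]'
python3 - <<'E'
from h import *
p,_=snap('scene','s1'); cv2.imwrite('pics/c3.png',cv2.resize(p[190:340,370:520],None,fx=4,fy=4,interpolation=cv2.INTER_CUBIC))
print(status.get_obs()['finger_gap'])
E
```

```text
time_s: 2.0
tcp_pos: [0.459, -0.2026, 0.1717]
tool_rot: [3.141, -0.0, 0.148]
contact_force: [-0.9, -0.3, -0.9]
finger_gap: 0.0803
grasp_force: 0.0
0.07642256671270892
```

View pics/c3.png

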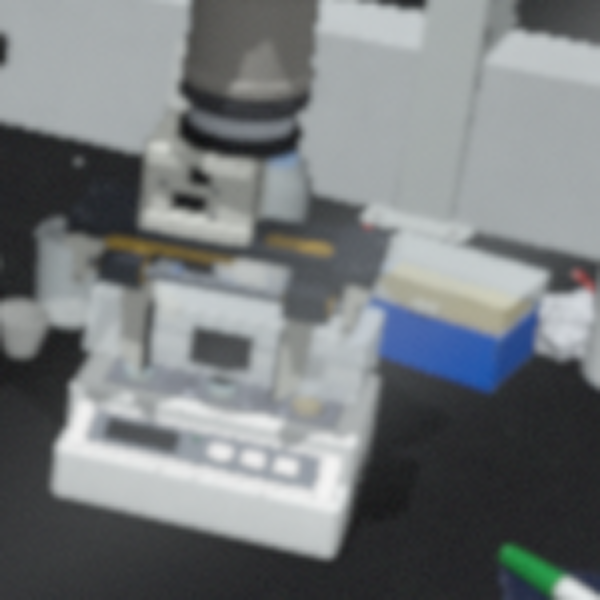

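The fingers straddle the grip (black square at about (220,348) in the crop), so I'll close.

```bash
python3 -m jog '[0.75,0,0,0,0,0,0,0.75,0,0,0,0,0,0,0.75,0,0,0,0,0,0,0.75,0,0,0,0,0,0,0.75,0,0,0,0,0,0,0.75,0,0,0,0,0,0,0.75,0,0,0,0,0,0,0.75,0,0,0,0,0,0]' 10
python3 -m jog '[0.75,0,0,0,0,0,0,0.75,0,0,0,0,0,0]'
python3 - <<'E'
import numpy as np
r=np.hypot(124,20); a0=np.arctan2(20,124)
f=lambda a:np.array([-r*np.cos(a0+a),-r*np.sin(a0+a)])
for a in np.linspace(.19,1.93,21): print(round(a,3),((f(a)-f(.19))/10).round(2))
E
```

```text
time_s: 2.85
tcp_pos: [0.4592, -0.2032, 0.1715]
tool_rot: [3.139, -0.001, 0.149]
contact_force: [-0.2, -4.9, -0.0]
finger_gap: 0.03
grasp_force: 10.0
time_s: 3.05
tcp_pos: [0.4592, -0.2032, 0.1715]
tool_rot: [3.139, -0.001, 0.148]
contact_force: [0.2, -5.1, -0.5]
finger_gap: 0.0298
grasp_force: 10.0
0.19 [0. 0.]
0.277 [ 0.42 -1.01]
0.364 [ 0.92 -1.98]
0.451 [ 1.51 -2.9 ]
0.538 [ 2.18 -3.77]
0.625 [ 2.91 -4.57]
0.712 [ 3.72 -5.31]
0.799 [ 4.58 -5.98]
0.886 [ 5.51 -6.56]
0.973 [ 6.47 -7.07]
1.06 [ 7.48 -7.49]
1.147 [ 8.52 -7.82]
1.234 [ 9.59 -8.06]
1.321 [10.67 -8.2 ]
1.408 [11.76 -8.25]
1.495 [12.85 -8.21]
1.582 [13.94 -8.07]
1.669 [15.01 -7.84]
1.756 [16.05 -7.51]
1.843 [17.06 -7.1 ]
1.93 [18.03 -6.6 ]
```

```bash
python3 -m jog '[0.75,0.4,0.1,-1,0,0,0, 0.75,0.9,0.1,-2,0,0,0, 0.75,1.5,0.1,-2.9,0,0,0, 0.75,2.2,0.1,-3.8,0,0,0, 0.75,2.9,0.1,-4.6,0,0,0, 0.75,3.7,0.1,-5.3,0,0,0, 0.75,4.6,0.1,-6,0,0,0, 0.75,5.5,0.1,-6.6,0,0,0, 0.75,6.5,0.1,-7.1,0,0,0, 0.75,7.5,0.1,-7.5,0,0,0]'
```

```text
time_s: 4.05
tcp_pos: [0.5338, -0.1923, 0.2469]
tool_rot: [3.14, 0.0, 0.149]
contact_force: [-0.2, -5.2, -2.0]
finger_gap: 0.0302
grasp_force: 10.0
```

Force is low and the bar is still held. Next the second half of the arc, with the offsets counted from here (7.5, -7.5).

```bash
python3 -m jog '[0.75,1,0.1,-0.3,0,0,0, 0.75,2.1,0.1,-0.6,0,0,0, 0.75,3.2,0.1,-0.7,0,0,0, 0.75,4.3,0.1,-0.8,0,0,0, 0.75,5.4,0.1,-0.7,0,0,0, 0.75,6.4,0.1,-0.6,0,0,0, 0.75,7.5,0.1,-0.3,0,0,0, 0.75,8.6,0.1,0,0,0,0, 0.75,9.6,0.1,0.4,0,0,0, 0.75,10.2,0.1,0.7,0,0,0]'
python3 -m jog '[0.75,0,0,0,0,0,0]'
```

```text
time_s: 5.05
tcp_pos: [0.6342, -0.1778, 0.2392]
tool_rot: [-3.141, 0.003, 0.149]
contact_force: [-9.7, -2.5, 10.9]
finger_gap: 0.0299
grasp_force: 10.0
time_s: 5.15
tcp_pos: [0.6345, -0.1778, 0.2389]
tool_rot: [-3.141, 0.002, 0.149]
contact_force: [-2.6, -1.1, 5.4]
finger_gap: 0.0296
grasp_force: 10.0
```

```bash
python3 -m jog '[0.75,0.3,0,0.15,0,0,0,0.75,0.6,0,0.3,0,0,0,0.75,0.6,0,0.3,0,0,0]'
```

```text
time_s: 5.45
tcp_pos: [0.6392, -0.1771, 0.2362]
tool_rot: [-3.141, 0.004, 0.148]
contact_force: [-7.7, -1.3, 8.5]
finger_gap: 0.0295
grasp_force: 10.0
```

```bash
python3 -m jog '[0.3,0,0,0,0,0,0,0.3,0,0,0,0,0,0,0.3,0,0,0,0,0,0,0.3,0,0,0,0,0,0,0.3,0,0,-2,0,0,0,0.3,0,0,-5,0,0,0,0.3,-3,0,-8,0,0,0,0.3,-7,0,-9,0,0,0,0.3,-12,0,-9,0,0,0,0.3,-17,0,-9,0,0,0]'
python3 -m jog '[0.3,-5,0,0,0,0,0,0.3,-9,6,0,0,0,0,0.3,-11,11,0,0,0,0,0.3,-13,16,0,0,0,0]'
python3 - <<'E'
from h import *
p,d=snap('top','t2'); q,_=snap('scene','s2')
a=cv2.resize(p[190:290,385:485],(400,400),interpolation=cv2.INTER_CUBIC);b=cv2.resize(q[200:340,370:480],(400,509),interpolation=cv2.INTER_CUBIC)
o=np.zeros((509,800,3),'uint8');o[:400,:400]=a;o[:,400:]=b;cv2.imwrite('pics/c4.png',o)
E
```

```text
time_s: 6.45
tcp_pos: [0.4706, -0.2021, 0.3264]
tool_rot: [3.141, -0.001, 0.149]
contact_force: [-0.9, -0.8, -0.0]
finger_gap: 0.0644
grasp_force: 0.0
time_s: 6.85
tcp_pos: [0.3735, -0.3524, 0.327]
tool_rot: [3.14, -0.001, 0.149]
contact_force: [0.9, -0.3, 0.4]
finger_gap: 0.0643
grasp_force: 0.0
```

View pics/c4.png

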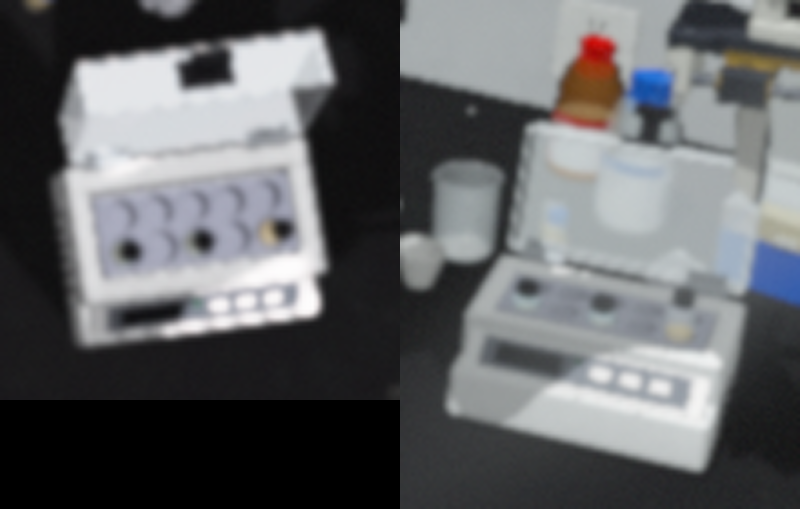

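The hood is back. The three vials in the left pane are caps at (128,250) and (203,240), both short, and the right one at (284,229). In the scene pane the right one clearly stands taller, with an amber body and its cap at (683,297), so it is the tall vial. I'll check its position and the hood angle by code.

Run:
```python
from h import *
print('cap',world('top',385+284/4,190+229/4,z=.110),'short',world('top',385+128/4,190+250/4,z=.092),world('top',385+203/4,190+240/4,z=.092))
print('pred pix',pix('top',(.5146,-.2502,.110)),pix('scene',(.5146,-.2502,.105)),'seen scene',370+283/3.636,200+297/3.636)
d=np.load('pics/t2.npy');p=cv2.imread('pics/t2.png');W=cloud('top',d)
yaw=np.radians(8.45); ex=np.array([np.cos(yaw),np.sin(yaw)]); ey=np.array([-ex[1],ex[0]])
v,u=np.mgrid[0:480,0:640]
b=(abs(u-(385+205/4))<6)&(abs(v-(190+68/4))<4)&(W[...,2]>.15); P=W[b]; print('bar',len(P),(P[:,:2]@ex).mean()-.542,P[:,2].mean()-.078,P[:,2].max())
# plane of block / vial cap heights
w=W[(abs(u-456)<3)&(abs(v-247)<3)]; print((w[:,2].reshape(-1)*1000).astype(int))
# hood front wall (now on top)
f=(v>205)&(v<212)&(u>404)&(u<467)&(W[...,2]>.12); F=W[f]; X=np.c_[F[:,:2]@ex-.542,F[:,2]-.078]; c=np.polyfit(X[:,0],X[:,1],1); print('front wall tilt',np.arctan(c[0]),len(F),X.mean(0))
# camera ring again
m=(v>225)&(v<256)&(u>298)&(u<332)&(p.min(2)>150)&(W[...,2]>.08); P=W[m]; c=P.mean(0); s=np.linalg.svd(P-c)[2][2]; print('ring',c,s*np.sign(s[2]))
```

```text
cap [ 0.51442527 -0.2536005   0.11      ] short [ 0.4991046  -0.14114526  0.092     ] [ 0.50705455 -0.19768277  0.092     ]
pred pix (np.float64(454.8569829361018), np.float64(247.1824758952771)) (np.float64(446.67047645001776), np.float64(281.8505322465514)) seen scene 447.83278327832784 281.6831683168317
bar 84 0.0478726042489388 0.10390642726982151 0.19980802273889542
[107 107 106  72  68 107 108 103 111  69 109 112 110 108 110 109 109 111
 108  73 106 110 110 110  78]
front wall tilt -1.3294710998423718 372 [0.04519922 0.09477676]
ring [0.53042246 0.16834824 0.13364349] [0.93074616 0.35900989 0.06945136]
```

```bash
python3 -m jog '[0.565,4,-2,2,0,0,0,0.565,8,-4,5,0,0,0,0.565,12,-6,8,0,0,0,0.565,14.5,-7.4,11,0,0,0,0.565,15.43,-7.79,12.7,0,0,0,0.565,15.43,-7.79,12.7,0,0,0,0.565,15.43,-7.79,12.7,0,0,0]'
python3 - <<'E'
from h import *
q,d=snap('scene','s3'); print(status.get_obs()['tcp_pos'],status.get_obs()['finger_gap'])
cv2.imwrite('pics/c5.png',cv2.resize(q[215:335,380:500],None,fx=5,fy=5,interpolation=cv2.INTER_CUBIC))
E
```

```text
time_s: 7.65
tcp_pos: [0.5156, -0.2511, 0.1996]
tool_rot: [3.142, 0.0, 0.149]
contact_force: [0.1, -1.1, 0.4]
finger_gap: 0.0396
grasp_force: 0.0
[ 0.51561218 -0.25170073  0.20036748] 0.039740285343760076
```

View pics/c5.png

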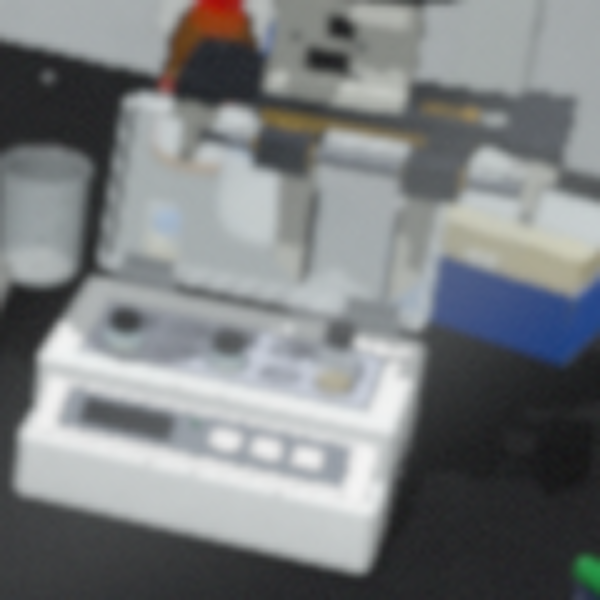

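The fingers, about 40 mm apart at crop columns 305 and 405, bracket the tall vial's cap at (340,335). I'll descend and grip.

```bash
python3 -m jog '[0.565,0,0,1.5,0,0,0,0.565,0,0,3,0,0,0,0.565,0,0,4.2,0,0,0,0.565,0,0,5.2,0,0,0,0.565,0,0,5.65,0,0,0,0.565,0,0,5.65,0,0,0]' 8
python3 -m jog '[0.85,0,0,0,0,0,0,0.85,0,0,0,0,0,0,0.85,0,0,0,0,0,0,0.85,0,0,0,0,0,0,0.85,0,0,0,0,0,0]'
```

```text
time_s: 8.3
tcp_pos: [0.5154, -0.2514, 0.1425]
tool_rot: [-3.141, 0.0, 0.148]
contact_force: [0.3, -0.5, 0.2]
finger_gap: 0.0397
grasp_force: 0.0
time_s: 8.8
tcp_pos: [0.5158, -0.2514, 0.1431]
tool_rot: [3.141, -0.001, 0.149]
contact_force: [-0.2, -0.4, 2.5]
finger_gap: 0.0203
grasp_force: 8.0
```

Gripped on the glass (20.3 mm gap). I'll lift it and re-measure the camera from averaged depth.

```bash
python3 -m jog '[0.85,0,0,-0.5,0,0,0,0.85,0,0,-1.2,0,0,0,0.85,0,0,-2.2,0,0,0,0.85,0,0,-4,0,0,0,0.85,0,0,-6.5,0,0,0,0.85,0,0,-9,0,0,0,0.85,0,0,-11.5,0,0,0,0.85,0,0,-13,0,0,0,0.85,0,0,-13,0,0,0,0.85,0,0,-13,0,0,0]'
python3 - <<'E'
from h import *
D=[];I=[]
for i in range(6):
    p,d=optics.snapshot('top'); d=d.copy(); d[d==0]=np.nan; D.append(d); I.append(p)
d=np.nanmedian(D,0); p=np.mean(I,0).astype('uint8'); np.save('pics/dm.npy',d); cv2.imwrite('pics/tm.png',p)
W=cloud('top',d); v,u=np.mgrid[0:480,0:640]; Z=W[...,2]
m=(v>226)&(v<256)&(u>298)&(u<332)&(p.min(2)>150)&(Z>.1)&(Z<.155)
P=W[m]; c=P.mean(0)
for _ in range(4):
    s=np.linalg.svd(P-c)[2][2]; s*=np.sign(s[2]); r=(P-c)@s; P=P[abs(r)<.004]; c=P.mean(0)
print('ring',c,s,'tilt',np.degrees(np.arccos(s[2])),'az',np.degrees(np.arctan2(-s[1],-s[0])),len(P),r.std())
cn=max(cv2.findContours(m.astype('uint8'),0,1)[0],key=len); e=cv2.fitEllipse(cn); print(e,world('top',*e[0],z=.128))
f=(v>205)&(v<256)&(u>288)&(u<334)&(Z>.006)&(Z<.03); k=cv2.morphologyEx(f.astype('uint8'),cv2.MORPH_OPEN,np.ones((3,3)))>0
F=W[k]; print('foot z',np.median(F[:,2]),cv2.minAreaRect(F[:,:2].astype('float32')),len(F))
q,_=optics.snapshot('scene'); qq=cv2.resize(q[200:320,290:430],(560,480),interpolation=cv2.INTER_CUBIC)
g=cv2.resize(p[205:260,285:340],(480,480),interpolation=cv2.INTER_CUBIC)[:,:]
cv2.imwrite('pics/c6.png',np.hstack([g[:,:240*1+80],qq[:,:480]]) if 0 else cv2.resize(np.hstack([g,qq]),(800,370)))
E
```

```text
time_s: 9.8
tcp_pos: [0.5154, -0.2511, 0.2728]
tool_rot: [3.141, -0.0, 0.149]
contact_force: [0.1, -0.4, -0.4]
finger_gap: 0.0204
grasp_force: 8.0
ring [0.53081947 0.16820718 0.12858695] [-0.47694373 -0.14130794  0.86750029] tilt 29.830556590094268 az 16.50339860313066 284 0.0015027940611756308
((313.9136657714844, 240.0613555908203), (19.247655868530273, 21.204708099365234), 71.0036849975586) [0.53090637 0.1681754  0.128     ]
foot z 0.010309893195845299 ((0.5722380876541138, 0.1807180941104889), (0.11912927031517029, 0.08969374746084213), 15.651644706726074) 348
```

View pics/c6.png

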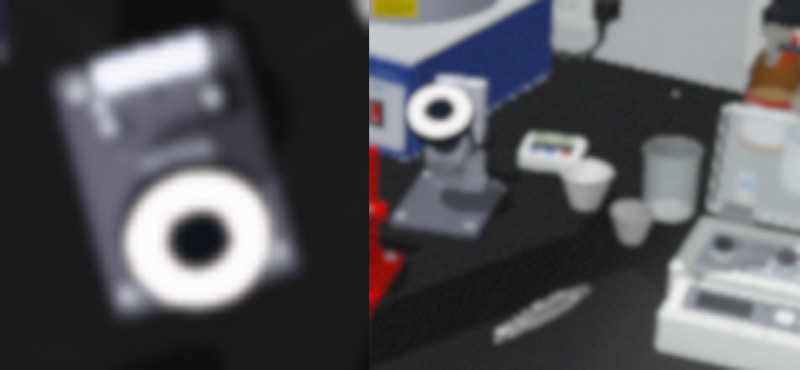

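```bash
python3 -m jog '[0.85,-0.2,-2,-1,0,0,0,0.85,-0.5,-6,-2,0,0,0,0.85,-1,-10.5,-3,0,0,0,0.85,-1.4,-15,-4,0,0,0,0.85,-1.8,-19.5,-5,0,0,0,0.85,-2.2,-24,-5,0,0,0,0.85,-2.6,-28.5,-5,0,0,0,0.85,-3,-33,-5,0,0,0,0.85,-3.3,-37.5,-5,0,0,0,0.85,-3.4,-39.76,-5,0,0,0]'
python3 -m jog '[0.85,0,0,0,0,0,0,0.85,0,0,0,0,0,0]'
cat >> h.py <<'E'
L=np.array([.5308,.1682,.128]); AZ=np.radians(16.1); N=np.array([-.5*np.cos(AZ),-.5*np.sin(AZ),np.sqrt(.75)])
def togo(P,eul):
    s=status.get_obs(); A=R.from_euler('xyz',s['tool_rot']); B=R.from_euler('xyz',eul)
    print('shift cm',(A.inv().apply(np.array(P)-s['tcp_pos'])*100).round(2),'turn',(A.inv()*B).as_rotvec().round(4))
E
python3 - <<'E'
from h import *
print('ring scene px pred',pix('scene',L))
togo(L+.225*N,[np.pi,-np.pi/6,AZ])
E
```

```text
time_s: 11.15
tcp_pos: [0.4219, 0.1397, 0.3227]
tool_rot: [-3.141, 0.0, 0.151]
contact_force: [-0.3, -0.2, 0.8]
finger_gap: 0.0205
grasp_force: 8.0
time_s: 11.35
tcp_pos: [0.4231, 0.137, 0.3226]
tool_rot: [3.141, 0.0, 0.15]
contact_force: [0.4, 0.0, -0.2]
finger_gap: 0.0202
grasp_force: 8.0
ring scene px pred (np.float64(312.3070406475071), np.float64(235.52259542636872))
shift cm [-0.04 -0.01 -0.03] turn [ 0.0349  0.523  -0.1279]
```

```bash
python3 -m jog '[0.85,0,0,0,0.004,0.06,-0.015,0.85,0,0,0,0.01,0.15,-0.037,0.85,0,0,0,0.017,0.25,-0.061,0.85,0,0,0,0.024,0.36,-0.088,0.85,0,0,0,0.031,0.46,-0.112,0.85,0,0,0,0.035,0.523,-0.128,0.85,0,0,0,0.035,0.523,-0.128,0.85,0,0,0,0.035,0.523,-0.128]'
python3 - <<'E'
from h import *
togo(L+.165*N,[np.pi,-np.pi/6,AZ])
s=status.get_obs(); Rt=R.from_euler('xyz',s['tool_rot']).as_matrix(); T=s['tcp_pos']
for n in('scene','top'):
    p,d=snap(n,n+'5'); 
    for k in(0,.047,.066,.085): print(n,k,pix(n,T+Rt[:,2]*k))
q=cv2.imread('pics/scene5.png'); u,v=map(int,pix('scene',T+Rt[:,2]*.066)); a=cv2.resize(q[v-50:v+50,u-40:u+40],(400,500),interpolation=cv2.INTER_CUBIC); print(u-40,v-50)
q=cv2.imread('pics/top5.png'); u,v=map(int,pix('top',T+Rt[:,2]*.066)); b=cv2.resize(q[v-50:v+50,u-40:u+40],(400,500),interpolation=cv2.INTER_CUBIC); print(u-40,v-50)
cv2.imwrite('pics/c7.png',np.hstack([a,b]))
E
```

```text
time_s: 12.15
tcp_pos: [0.4235, 0.1359, 0.3229]
tool_rot: [-3.141, -0.522, 0.277]
contact_force: [-0.4, 0.7, 0.8]
finger_gap: 0.0205
grasp_force: 8.0
shift cm [-0.03 -0.14  5.98] turn [ 0.0016  0.0011 -0.0033]
scene 0 (np.float64(303.2008812322353), np.float64(183.1171570709983))
scene 0.047 (np.float64(305.41623983615744), np.float64(195.16201903844993))
scene 0.066 (np.float64(306.27942259681896), np.float64(199.85512704653704))
scene 0.085 (np.float64(307.1248174352381), np.float64(204.45152246474487))
top 0 (np.float64(325.92950367594864), np.float64(276.04341786550947))
top 0.047 (np.float64(323.2109139695068), np.float64(267.50045751456736))
top 0.066 (np.float64(322.1645737718487), np.float64(264.21241342280575))
top 0.085 (np.float64(321.14670951352105), np.float64(261.0138527937671))
266 149
282 214
```

View pics/c7.png

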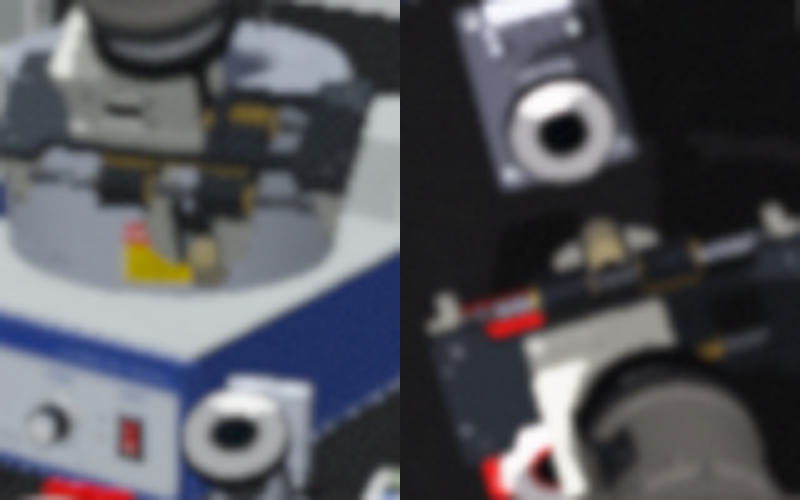

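The vial hangs square in the fingers, with its amber base at about (605,225) in the top pane and (207,272) in the scene pane, close to the projected axis. I'll check the offset numerically.

Run:
```python
from h import *
s=status.get_obs(); Rt=R.from_euler('xyz',s['tool_rot']).as_matrix(); T=s['tcp_pos']
v,u=np.mgrid[0:480,0:640]
for n in('scene','top'):
    p=cv2.imread(f'pics/{n}5.png').astype(int); pu,pv=pix(n,T+Rt[:,2]*.078)
    m=(abs(u-pu)<9)&(abs(v-pv)<9)&(p[...,2]-p[...,0]>35)&(p[...,1]-p[...,0]>10)
    print(n,'pred',pu,pv,'amber',m.sum(),u[m].mean(),v[m].mean(),u[m].min(),u[m].max(),v[m].min(),v[m].max())
    for r in range(v[m].min(),v[m].max()+1): print(r,u[m&(v==r)].tolist())
    ang=np.linspace(0,2*np.pi,24,endpoint=False); rim=np.array([pix(n,T+Rt[:,2]*.085+.0105*(np.cos(a)*Rt[:,0]+np.sin(a)*Rt[:,1])) for a in ang]); print('rim',rim.min(0),rim.max(0))
    # line across at tip level: edges of glass
    for k in(.07,.08): print(k,[np.round(pix(n,T+Rt[:,2]*k+e*.0105*Rt[:,1]),1).tolist() for e in(-1,0,1)])
d=np.load('pics/top5.npy'); W=cloud('top',d); m=(abs(u-322)<9)&(abs(v-262)<7)&(W[...,2]>.2); P=(W[m]-T)@Rt
i=(P[:,2]>.066)&(P[:,2]<.1); print('top glass depth pts',P[i].round(4).tolist())
```

```text
scene pred 306.7101804420817 202.64371192971413 amber 52 302.5192307692308 201.80769230769232 298 308 198 205
198 [306, 307, 308]
199 [305, 306, 307, 308]
200 [298, 299, 304, 305, 306, 307, 308]
201 [298, 299, 300, 301, 302, 303, 304, 305, 306, 307, 308]
202 [298, 299, 300, 301, 302, 303, 304]
203 [298, 299, 300, 301, 302, 303, 304]
204 [298, 299, 300, 301, 302, 303, 304]
205 [298, 299, 300, 301, 302, 303]
rim [303.23300964 201.46766173] [310.80899352 207.20643214]
0.07 [[302.7, 200.3], [306.4, 200.7], [310.1, 201.1]]
0.08 [[303.1, 202.7], [306.8, 203.1], [310.5, 203.6]]
top pred 321.29513529757986 262.0265084956862 amber 24 322.3333333333333 263.4583333333333 320 325 261 266
261 [322, 323]
262 [321, 322, 323, 324]
263 [320, 321, 322, 323, 324, 325]
264 [320, 321, 322, 323, 324, 325]
265 [320, 321, 322, 323, 324]
266 [321]
rim [317.0089576  257.30005926] [324.8269687  264.39269574]
0.07 [[317.9, 264.4], [321.7, 263.4], [325.6, 262.3]]
0.08 [[317.4, 262.8], [321.2, 261.7], [325.0, 260.6]]
top glass depth pts [[0.0088, 0.0021, 0.0838], [0.0089, 0.0046, 0.082], [0.0073, -0.0037, 0.0842], [0.0107, -0.0013, 0.0761], [0.01, 0.0013, 0.076], [0.0088, 0.0038, 0.0767], [0.0073, 0.0064, 0.0781], [0.0044, 0.0091, 0.0821], [0.0068, -0.007, 0.0812], [0.0102, -0.0046, 0.073], [0.0091, -0.002, 0.0736], [0.0095, 0.0005, 0.0714], [0.0104, 0.0029, 0.0681], [0.0086, 0.0055, 0.07], [0.0078, 0.008, 0.0701], [0.0047, -0.0077, 0.0797], [0.0072, -0.0052, 0.0733], [0.0092, -0.0028, 0.0681], [0.0085, 0.0022, 0.0663], [0.0065, 0.0048, 0.0686], [0.0035, 0.01, 0.0712], [0.0041, -0.0084, 0.0753], [0.0074, -0.006, 0.0675], [-0.0009, -0.0091, 0.0794]]
```

Depth points on the glass put the vial axis within 1 mm of the tool axis and the base 85 mm ahead of the TCP, as assumed. I'll move in along the axis.

```bash
python3 -m jog '[0.85,0,-0.1,1.2,0,0,0,0.85,0,-0.1,2.6,0,0,0,0.85,0,-0.1,4,0,0,0,0.85,0,-0.1,5.2,0,0,0,0.85,0,-0.1,5.95,0,0,0,0.85,0,-0.1,5.95,0,0,0,0.85,0,-0.1,5.95,0,0,0]'
cat > m.py <<'E'
from h import *
from scipy.optimize import least_squares
T=[];E=[];D=[]
for i in range(10):
    D.append(optics.snapshot('top')[1]); s=status.get_obs(); T.append(s['tcp_pos']); E.append(R.from_euler('xyz',s['tool_rot']).as_quat())
T=np.mean(T,0); Q=R.from_quat(E).mean(); Rt=Q.as_matrix(); B=R.from_euler('xyz',[np.pi,-np.pi/6,AZ])
print(s['time_s'],'tcp',T,'to go',(Rt.T@(L+.165*N-T)*100).round(2),'turn',(Q.inv()*B).as_rotvec().round(4),'F',s['contact_force'].round(1))
d=np.nanmedian(np.where(np.array(D)==0,np.nan,D),0); W=cloud('top',d); v,u=np.mgrid[0:480,0:640]; pu,pv=pix('top',T+Rt[:,2]*.078)
P=(W[(abs(u-pu)<9)&(abs(v-pv)<9)]-T)@Rt; P=P[(P[:,2]>.068)&(P[:,2]<.1)&(P[:,0]>0)&(abs(P[:,1])<.013)]
f=least_squares(lambda c:np.hypot(P[:,0]-c[0],P[:,1]-c[1])-.0105,[0,0],loss='soft_l1',f_scale=.001); print('vial centre in tool mm',f.x*1000,len(P),'zmax',np.sort(P[:,2])[-4:])
E
python3 m.py
```

```text
time_s: 12.95
tcp_pos: [0.4517, 0.1462, 0.2713]
tool_rot: [-3.141, -0.523, 0.279]
contact_force: [0.4, -0.1, 0.2]
finger_gap: 0.0204
grasp_force: 8.0
13.45 tcp [0.45150065 0.14613115 0.2715751 ] to go [-0.05  0.08  0.05] turn [ 0.0003 -0.0008 -0.0013] F [ 0.5  0.4 -0.5]
vial centre in tool mm [-1.17165882  0.1777382 ] 20 zmax [0.08230842 0.08237103 0.08266571 0.08273667]
```

```bash
python3 -m jog '[0.85,0.05,0.05,0.05,0,0,0,0.85,0.05,0.05,0.05,0,0,0,0.85,0.05,0.05,0.05,0,0,0,0.85,0.05,0.05,0.05,0,0,0,0.85,0.05,0.05,0.05,0,0,0]'; python3 m.py
```

```text
time_s: 13.95
tcp_pos: [0.4522, 0.1458, 0.271]
tool_rot: [-3.141, -0.524, 0.279]
contact_force: [0.6, -0.6, 0.2]
finger_gap: 0.0205
grasp_force: 8.0
14.45 tcp [0.45224566 0.14585512 0.27097858] to go [-0.08  0.03 -0.03] turn [ 0.0002 -0.0002 -0.0014] F [-0.8  0.9 -0.1]
vial centre in tool mm [-1.18378257  0.1114955 ] 18 zmax [0.08155828 0.08204736 0.08220766 0.08254613]
```

Residuals are under 1 mm, the vial is square to the lens, and it's holding still. Handing in.

```bash
python3 -c "
from bench import order; print(order.close_job())"
```

```text
the job is handed in; nothing more can be done
None
```

The job is handed in at 14.5 s: the hood was pushed back to its stop and the tall vial drawn, and it is held still 80 mm in front of the lens, square to it and centred to about 1 mm by my own measurements (the verdict wasn't shown, and I didn't re-picture the bystanders at the end).

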